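# Draw out the polishing board, shut the flap and set up the bowl

## Robot

A 6-joint arm with a two-finger parallel gripper is mounted at the origin on the work surface. World frame = base frame: x ahead of the robot, y to its left, z up, the work surface at z = 0. Lengths are in m, angles in rad, forces in N, time in s.
With the tool pointing down it reaches from about 0.3 to 0.75 m from the base axis. Payload 8.5 kg.
Tool frame: the origin (TCP) lies on the mounting face of the last link; the fingertips stand 173 mm ahead of it and the grasp point (between the pads) lies 155 mm ahead of it (tip_extent is the distance from the TCP to the fingertips, in m); z points along the fingers, y is the direction in which the jaws open and shut (so a half turn about z gives the same grasp; the last joint's range is limited). The gripper opens to 85 mm and grips with 20 to 120 N. Pads are 22 mm wide; open, the fingers measure 114 mm over their backs; the gripper's body (76 mm by 85 mm) begins 54 mm behind the grasp point. The pads swing forward as they close: fully open they stand 13 mm farther back than shut.
Start: joints at [1.087, 0.381, 1.297, -0, 1.464, -0.215], TCP at [0.146, 0.53, 0.405] pointing down, gripper open.
Joint ranges: [-3.11, 3.11], [-0.89, 2.33], [0.22, 2.48], [-1.42, 4.56], [0.17, 2.85], [-2.88, 2.88]. Speed limits (rad/s): [2.39, 2.39, 3.14, 3.14, 3.14, 3.14].

## Interface

Orientations are given as a rotation vector (axis times angle).
In Python, from station import observe, capture, get_calibration, close_job, tip_extent gives the robot as it stands.
- The arm moves only by the tool send_rows, never from a script. Its argument "steps" is one flat list of numbers, 6 for each row, row after row: the shift along the world's x, y, z in m, then the turn, a rotation vector about the world's x, y, z in degrees. In form: [tx, ty, tz, wx, wy, wz, tx, ty, tz, wx, wy, wz, ...]. A call has 1 to 20 rows; each row shifts and turns the commanded pose from where the row before left it; what a row does not reach is not made up. A row lasts 1/12 s, in which the tool goes at most 41.7 mm and 7.16 degrees, less where a joint would pass 70% of its speed; a pose out of reach is approached as far as the arm can. A call is refused whole if a number of a shift passes 0.0417 or a number of a turn 7.16, either way. A call with a gripper value outside its range is refused whole. "grip" is the opening, from 0 (shut) to 1 (fully open), set as the call begins (left out, the last holds). The fingers move at their own pace and stop on an object; "squeeze" is the grip in N (left out, the last holds). Time passes only in rows, so rows that do not move let the fingers close. It gives the time, the measured TCP pose, the force and the opening at its end, in the units of the state.
- observe(): the state, without advancing time (a new reading comes with each control period).
- capture(name): name is "side" or "top" or "wrist"; returns the picture (420x560x3 uint8, blue, green, red); there is no depth.
- get_calibration(name): a dict with "K" (3x3 intrinsics, pixels), "D" ([k1, k2, p1, p2, k3] as OpenCV has them; the pictures are not rectified), "cam_to_world" (4x4, takes a point from camera to world coordinates). Camera axes: x right, y down, z forward; pixel columns grow to the right and rows downward; lengths in m; the calibration is good to about 2 mm. A picture is of the moment at which its call begins: read the wrist's pose just before it. get_calibration takes no time and is no camera call; for the wrist camera it gives the pose at the moment of the call.
- close_job(): hands the job in, once; it reports no verdict.
The state is a dict: "time_s": time; "joints": joint angles; "dq": joint speeds; "effort": joint torques, N m; "eef_pos": TCP position; "tcp_rot": TCP orientation; "force": force on the tool from outside, world axes, zero at the start; "ft_torque": the same for the moment, N m; "finger_gap": opening from 0.0 (shut) to 1.0 (fully open).
Only numpy, scipy, OpenCV 4.12 (cv2) and the standard library are available. Lean on these libraries where they do the work, as an engineer would, in place of code of your own. Each camera call takes 0.05 s, during which the arm holds its last target.

## Task

Under the half-raised plywood flap lies a flat soapstone board without a handle: press down on its top and drag it back towards the robot until it is fully out against the front lip of its stand. Then push the flap down shut, and gently stand the small white soapstone bowl upright inside the circle scribed on the board. Leave the other things on the bench where they are, the taller soapstone vase included.

Things in the scene. Friction and masses are not known exactly. Their poses are not given: they have to be found in the camera images.
- stand: Low fixed wooden stand, 240 mm wide. Origin on the bench, mid-width; x away from the robot, along the runners, y left, z up. From x = -200 (front lip, 26 mm high) to +180 mm (rear rail, 28 high). Side runners at y = 94 to 120 mm both sides, 28 high. A cheek 85 high on the left (y 108 to 120, x -50 to +180) bears the flap hinge; on the right only a post 85 high at x 156 to 180.
- board (a joint): Distance (m) the sliding board is drawn out along the stand's -x: 0 fully back, 0.160 at its stop, the front lip. Soapstone plate 180 x 180 mm, 12 thick, its top 30 mm above the bench, 2 mm proud of the runners. No handle, cannot be lifted. Slides with about 2.5 N of drag, stays where left; 6 to 15 N of press gives enough grip. Front edge at stand x = -30 mm minus the joint value.
- board_front (a point): Middle of the board's front edge, top surface; moves with it; axes as the stand's. At the start the flap slopes up over the board from the left: only a strip 15 to 45 mm wide along the board's right edge shows from above, and an upright tool does not fit over it. Come in from the right, under the flap, the tool leaning about 35 degrees to the right.
- board_spot (a point): Centre of the thin circle, 84 mm across, scribed on top of the sliding board, 65 mm behind the board's front edge; moves with it. Under the flap at the start; clear of it (75 mm in front of the flap's front end) when the board is out.
- flap (a joint): Opening angle (rad) of the plywood flap: 0 shut, level; at most 0.88. Hinge line along the stand's x at stand y = +120 mm, 85.5 mm above the bench, at the flap's underside; the flap reaches from it to the right and its free right edge rises. 230 mm long (stand x -50 to +180), 250 mm from hinge to free edge, 9 thick, 0.3 kg. Stiff hinge: stays at any angle; 1 to 3 N at the free edge shuts it.
- flap_edge (a point): Point on the flap's free edge, on its top face, 50 mm behind the flap's front end (stand x = 0), 250 mm from the hinge line; moves with the flap. When shut it is at stand y = -130 mm, 94.5 mm above the bench.
- bowl: Small white soapstone bowl, 45 mm high, outside 40 mm across at the foot, 54 mm at 15 mm height, 62 mm at the rim; wall 7 mm. Origin at the centre of its underside, z up. About 0.18 kg. Left or right of the stand; it changes places with the vase.
- vase: Solid turned soapstone vase, 105 mm high, 60 mm across: same stone as the bowl but taller and with a narrow neck. Bystander. Origin under its foot.
- tin: Closed round dull-silver beeswax tin, 75 mm across, 30 mm high. Bystander. Origin under it.
- pumice: Grey rounded pumice stone, 85 x 50 x 32 mm. Bystander. Origin under it.
- stick: Bamboo burnishing stick lying on the bench, 220 mm long, 10 mm thick. Bystander. Origin under its middle, x along it.
- brush: Brush lying on the bench. Bystander. Origin under it.
- sander: Cork sanding block, 100 x 55 x 35 mm. Bystander. Origin under it.
There are look-alikes about, which are no part of the job. Leave any blue or yellow look-alike of the bowl alone.

How it is judged:
On the way, in this order (a step that is already met when the one before it is completed fails the run):
1. the board is drawn fully out, within 10 mm of its stop (value of joint board above 0.15 m), for 0.2 s.
2. the flap is shut (value of joint flap below 0.06 rad), for 0.2 s.
At the end, for the whole second after the job is handed in: The board is within 10 mm of fully out, the flap is shut (within 0.06 rad), and the bowl stands upright and still on the board, its centre within 25 mm of the centre of the scribed circle, released (value of joint board above 0.15 m and value of joint flap below 0.06 rad and horizontal distance between bowl and board_spot below 0.025 m and z of bowl in the frame of board_spot between -0.005 and 0.006 m and angle between bowl's own z axis and vertical below 0.12 rad and linear speed of bowl below 0.02 m/s); the robot touches nothing.
It fails at once if a bystander is moved more than 30 mm, or the vase is tipped over (distance of any of vase, tin, pumice, stick, brush, sander from where it was at the start of the episode above 0.03 m or angle between vase's own z axis and vertical above 0.4 rad).
It fails at once if the bowl is dropped or slammed on the board (more than 40 N) (contact force between bowl and stand above 40 N).
It also fails if it takes over 72 s, if anything falls off the work surface, if the arm or the gripper's body presses on something with over 40 N, if the wrist force passes 120 N, or if a joint passes its speed limit or range.

## Working session

There is one attempt and no reset: what is moved stays moved. The work goes in short steps, Python scripts to look and compute and a tool call to move; the robot and the scene stay as the last step left them, time stands still between calls to the robot, and variables do not carry over. Pictures are saved under pics/ and viewed, and the job is handed in when it is done.

Besides the shell and the picture viewer there is one more tool, called after "Emit:" by a JSON object that holds its "fn" and its "kwargs", one argument or row to a line. send_rows: Moves the arm, as the interface text tells. Its arguments: {"type":"object","properties":{"steps":{"type":"array"},"grip":{"type":"number"},"squeeze":{"type":"number"}},"required":["steps"]}

```bash
mkdir -p pics; ls
python3 - <<'E'
from station import *
import cv2
s=observe();print(s)
print(tip_extent if not callable(tip_extent) else tip_extent())
for n in ["side","top","wrist"]:
    im=capture(n);cv2.imwrite(f"pics/{n}0.png",im)
    c=get_calibration(n);print(n,c)
E
```

```text
pics
{'time_s': 0.0, 'joints': array([ 1.08670656e+00,  3.81220266e-01,  1.29824444e+00, -2.18209337e-05,
        1.46358783e+00, -2.15298123e-01]), 'dq': array([ 0.00190138, -0.00047121, -0.00019426,  0.00134632,  0.00243157,
       -0.00057709]), 'effort': array([-8.02044833e-04, -4.48453188e+01, -2.31284362e+01, -2.24033033e-04,
        4.62340759e-03, -1.46393234e-05]), 'eef_pos': array([0.14604814, 0.53021849, 0.40410406]), 'tcp_rot': array([-4.20879002e-01, -3.11278753e+00,  2.16571942e-03]), 'force': array([-0.06559084, -0.03221079, -0.02133638]), 'ft_torque': array([ 0.01296563, -0.03884427,  0.00706292]), 'finger_gap': 1.001117466148274}
0.1734
side {'K': array([[384.36661717,   0.        , 283.05145445],
       [  0.        , 384.36661717, 217.40001326],
       [  0.        ,   0.        ,   1.        ]]), 'D': array([-0.01524259,  0.        ,  0.        ,  0.        ,  0.        ]), 'cam_to_world': array([[ 0.96464231, -0.18934784,  0.1833374 ,  0.35336065],
       [-0.26342664, -0.71499322,  0.64760412, -0.68300373],
       [ 0.00846255, -0.67300229, -0.73959198,  0.81519
[... 377 characters left out ...]
0.32152021],
       [-0.99143328,  0.12661195, -0.03208523, -0.02191411],
       [ 0.00503872, -0.20839139, -0.97803253,  1.01469412],
       [ 0.        ,  0.        ,  0.        ,  1.        ]])}
wrist {'K': array([[341.45330267,   0.        , 283.56684736],
       [  0.        , 341.45330267, 209.67474993],
       [  0.        ,   0.        ,   1.        ]]), 'D': array([0.00522245, 0.        , 0.        , 0.        , 0.        ]), 'cam_to_world': array([[ 0.26543642,  0.91484838,  0.30429583,  0.0672878 ],
       [ 0.96412551, -0.25109925, -0.08608819,  0.55103673],
       [-0.00234919,  0.31623031, -0.94867954,  0.37324642],
       [ 0.        ,  0.        ,  0.        ,  1.        ]])}
```

View pics/side0.png

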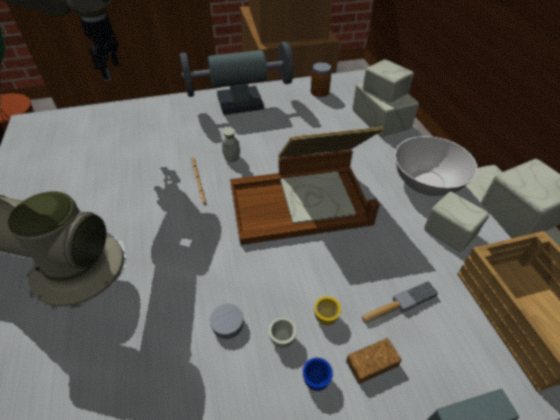

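View pics/top0.png

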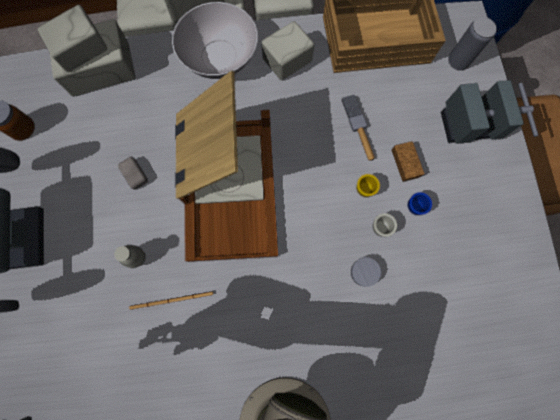

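View pics/wrist0.png

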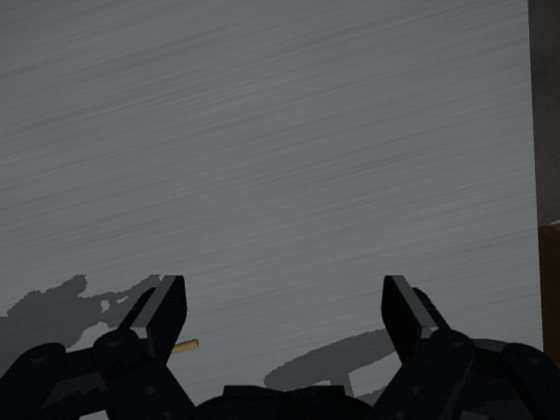

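Side view: the white bowl is at (283,332), between the yellow one (327,310), the blue one (318,373) and the tin (227,320). The vase is at (231,145) on the left, and the stand and board are around (300,195). Top view: white bowl (385,225), yellow (368,185), blue (420,203), tin (366,271), vase (129,256), large background bowl (215,40). I choose the white one. Next I'll look at enlarged crops.

```bash
cat > h.py <<'E'
import numpy as np, cv2
from scipy.spatial.transform import Rotation as R
from station import *
def ray(n,px,c=None):
    c=c or get_calibration(n)
    u=cv2.undistortPoints(np.array([[px]],float),c["K"],c["D"])[0,0]
    T=c["cam_to_world"]; return T[:3,3],T[:3,:3]@np.array([u[0],u[1],1.])
def onz(n,px,z,c=None):
    o,d=ray(n,px,c); return o+d*(z-o[2])/d[2]
def two(n1,p1,n2,p2,c1=None,c2=None):
    o1,d1=ray(n1,p1,c1);o2,d2=ray(n2,p2,c2)
    A=np.stack([d1,-d2],1);t=np.linalg.lstsq(A,o2-o1,rcond=None)[0]
    a=o1+d1*t[0];b=o2+d2*t[1];return (a+b)/2,np.linalg.norm(a-b)
def proj(n,P,c=None):
    c=c or get_calibration(n);T=np.linalg.inv(c["cam_to_world"])
    return cv2.projectPoints(np.atleast_2d(np.array(P,float)),cv2.Rodrigues(T[:3,:3])[0],T[:3,3],c["K"],c["D"])[0][:,0]
E
python3 - <<'E'
import cv2
a=cv2.imread('pics/top0.png');b=cv2.imread('pics/side0.png')
cv2.imwrite('pics/t_stand.png',cv2.resize(a[65:275,160:300],None,fx=4,fy=4,interpolation=2)[0:840][:, :560][0:600*2][::1])
x=cv2.resize(a[65:270,160:300],None,fx=2.9,fy=2.9,interpolation=2);cv2.imwrite('pics/t_stand.png',x)
x=cv2.resize(b[110:250,215:395],None,fx=4,fy=4,interpolation=2);cv2.imwrite('pics/s_stand.png',x)
x=cv2.resize(a[165:295,330:450],None,fx=4.5,fy=4.5,interpolation=2);cv2.imwrite('pics/t_bowl.png',x)
x=cv2.resize(b[285:395,200:350],None,fx=5,fy=5,interpolation=2);cv2.imwrite('pics/s_bowl.png',x)
E
```

```text
(no output)
```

View pics/t_stand.png

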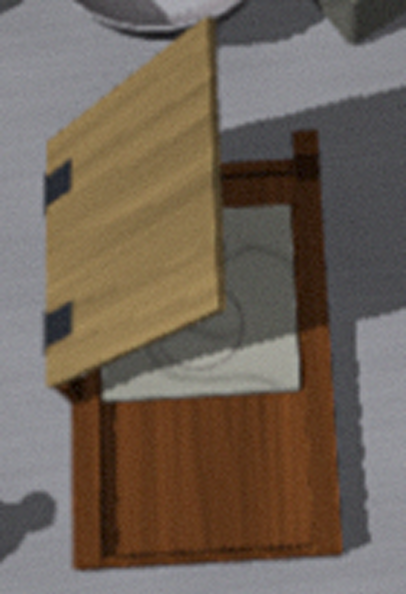

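View pics/s_stand.png

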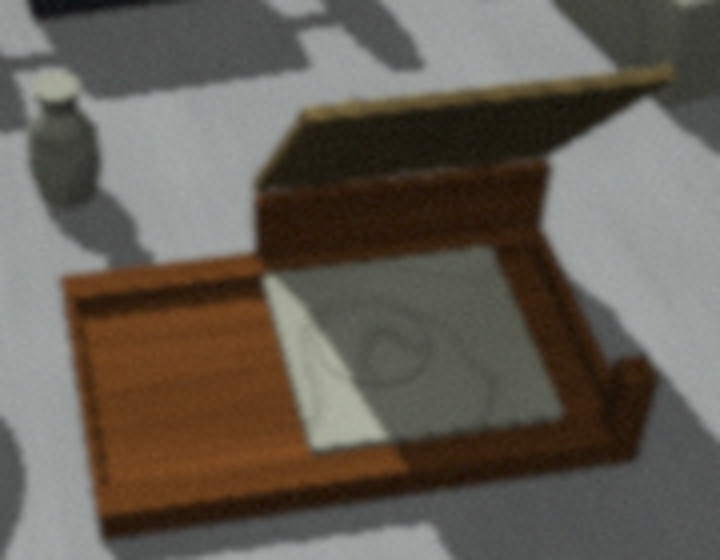

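View pics/t_bowl.png

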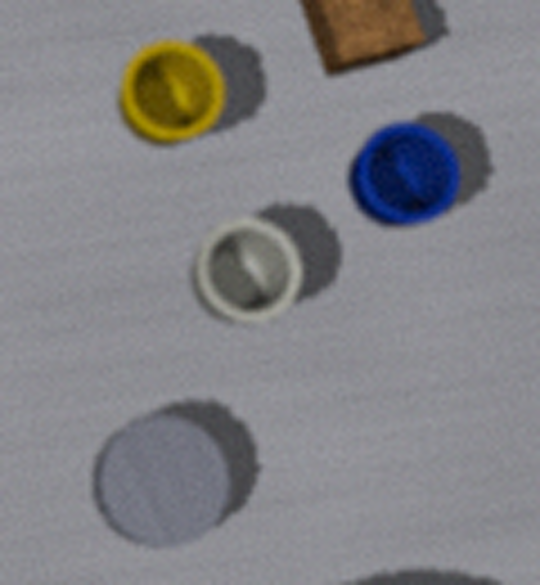

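View pics/s_bowl.png

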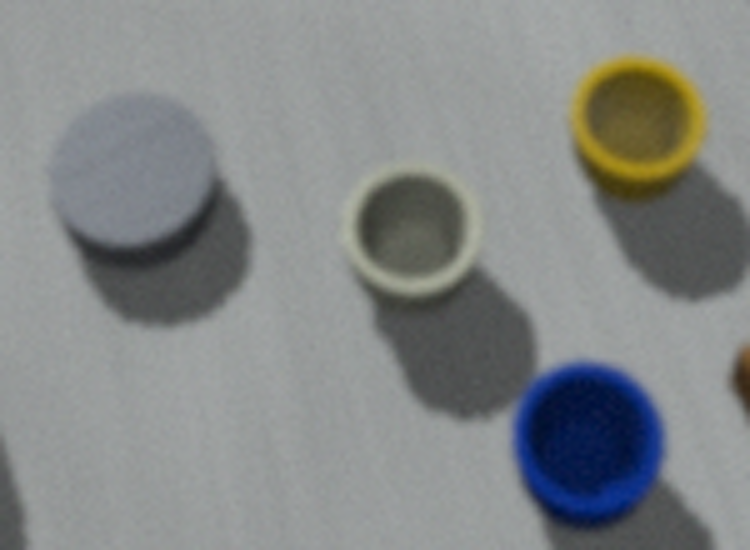

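Run:
```python
from h import *
ct,cs=get_calibration('top'),get_calibration('side')
t=lambda x,y:((x+.5)/2.9-.5+160,(y+.5)/2.9-.5+65)
s=lambda x,y:((x+.5)/4-.5+215,(y+.5)/4-.5+110)
P=dict(boardFR=(t(300,388),s(313,450),.03),boardFL=(t(103,400),s(262,272),.03),boardBR=(t(291,206),s(562,415),.03),
 standFR=(t(340,553),s(103,515),.028),standFL=(t(75,568),s(64,280),.028),
 flapHF=(t(48,383),s(260,187),.09),flapFF=(t(222,310),s(305,112),.25),flapFR=(t(212,18),s(672,68),.25))
tb=lambda x,y:((x+.5)/4.5-.5+330,(y+.5)/4.5-.5+165)
sb=lambda x,y:((x+.5)/5-.5+200,(y+.5)/5-.5+285)
P['bowlrim']=(tb(249,266),sb(411,229),.045)
P['blue']=(tb(406,172),sb(590,437),.045)
P['yellow']=(tb(173,90),sb(638,116),.045)
P['tin']=(tb(162,480),sb(132,172),.03)
for k,(a,b,z) in P.items():
    X,e=two('top',a,'side',b,ct,cs); print(k,X.round(4),'err',round(e,4),'z-plane',onz('top',a,z,ct).round(4)[:2],onz('side',b,z,cs).round(4)[:2])
```

```text
boardFR [ 0.57   -0.0188  0.0297] err 0.0011 z-plane [ 0.5705 -0.0189] [ 0.5694 -0.0192]
boardFL [0.5812 0.1594 0.0352] err 0.0002 z-plane [0.5827 0.1604] [0.5826 0.165 ]
boardBR [ 0.7475 -0.032   0.0296] err 0.0008 z-plane [ 0.7478 -0.032 ] [ 0.7468 -0.0324]
standFR [ 0.4188 -0.0355  0.026 ] err 0.0028 z-plane [ 0.4173 -0.0355] [ 0.4201 -0.037 ]
standFL [0.435  0.1994 0.0255] err 0.0013 z-plane [0.4341 0.1988] [0.4354 0.1967]
flapHF [0.589  0.1959 0.0867] err 0.0003 z-plane [0.5879 0.1951] [0.5881 0.192 ]
flapFF [0.5708 0.0272 0.2765] err 0.0005 z-plane [0.5795 0.029 ] [0.5817 0.0623]
flapFR [0.7967 0.0108 0.2792] err 0.0005 z-plane [0.8152 0.0121] [0.8211 0.0486]
bowlrim [ 0.4578 -0.3225  0.0438] err 0.0041 z-plane [ 0.4597 -0.3222] [ 0.4556 -0.3233]
blue [ 0.5023 -0.4261  0.0418] err 0.001 z-plane [ 0.5023 -0.4248] [ 0.5012 -0.4272]
yellow [ 0.5682 -0.2974  0.0448] err 0.0007 z-plane [ 0.5685 -0.2974] [ 0.5677 -0.2975]
tin [ 0.3458 -0.2556  0.0259] err 0.0024 z-plane [ 0.3469 -0.2546] [ 0.3447 -0.2579]
```

Stand: yaw ≈ -4°, origin ≈ (0.627, 0.071). The board's joint value is ≈ 0.02 at the start, and the flap is at about 0.83 rad. Heights agree with the text: board 0.030, rim 0.044, hinge 0.087. Now I'll swing the closed gripper over to the right of the stand.

Emit:
{"fn": "send_rows", "kwargs": {
  "steps": [0.0177, -0.0365, 0, 0, 0, 0.57, 0.0177, -0.0365, 0, 0, 0, 0.57, 0.0177, -0.0365, 0, 0, 0, 0.57, 0.0177, -0.0365, 0, 0, 0, 0.57, 0.0177, -0.0365, 0, 0, 0, 0.57, 0.0177, -0.0365, 0, 0, 0, 0.57, 0.0177, -0.0365, 0, 0, 0, 0.57, 0.0177, -0.0365, 0, 0, 0, 0.57, 0.0177, -0.0365, 0, 0, 0, 0.57, 0.0177, -0.0365, 0, 0, 0, 0.57, 0.0177, -0.0365, 0, 0, 0, 0.57, 0.0177, -0.0365, 0, 0, 0, 0.57, 0.0177, -0.0365, 0, 0, 0, 0.57, 0.0177, -0.0365, 0, 0, 0, 0.57, 0.0177, -0.0365, 0, 0, 0, 0.57, 0.0177, -0.0365, 0, 0, 0, 0.57, 0.0177, -0.0365, 0, 0, 0, 0.57, 0.0177, -0.0365, 0, 0, 0, 0.57, 0.0177, -0.0365, 0, 0, 0, 0.57, 0.0177, -0.0365, 0, 0, 0, 0.57],
  "grip": 0,
  "squeeze": 30
}}

```text
time_s: 1.82
eef_pos: [0.5005, -0.2019, 0.4045]
tcp_rot: [-0.11, -3.139, -0.001]
force: [0.2, -0.5, 0.6]
finger_gap: -0.001
```

Emit:
{"fn": "send_rows", "kwargs": {
  "steps": [0, 0, 0, 5.82, -0.41, 0, 0, 0, 0, 5.82, -0.41, 0, 0, 0, 0, 5.82, -0.41, 0, 0, 0, 0, 5.82, -0.41, 0, 0, 0, 0, 5.82, -0.41, 0, 0, 0, 0, 5.82, -0.41, 0, 0.016, 0, -0.031, 0, 0, 0, 0.016, 0, -0.031, 0, 0, 0, 0.016, 0, -0.031, 0, 0, 0, 0.016, 0, -0.031, 0, 0, 0, 0.016, 0, -0.031, 0, 0, 0, 0.016, 0, -0.031, 0, 0, 0]
}}

```text
time_s: 2.82
eef_pos: [0.5967, -0.1997, 0.2169]
tcp_rot: [0.104, 2.975, 0.938]
force: [1.0, 0.1, 0.2]
finger_gap: -0.003
```

Run:
```python
from h import *
s=observe();r=R.from_rotvec(s['tcp_rot']).as_matrix();print(s['joints'],s['eef_pos'],'tip',s['eef_pos']+r[:,2]*.1734,s['force']);print(r)
cv2.imwrite('pics/side1.png',capture('side'))
```

```text
[-0.57940264  0.73301884  1.2808932   0.52730759  1.47226258 -2.22648053] [ 0.59666746 -0.19966219  0.21690411] tip [ 0.60360527 -0.10043238  0.07487287] [1.03606588 0.1137748  0.24478395]
[[-9.97550158e-01  5.73833639e-02  4.00104007e-02]
 [ 6.99547082e-02  8.17083439e-01  5.72259550e-01]
 [ 1.46342205e-04  5.73656520e-01 -8.19095950e-01]]
```

View pics/side1.png

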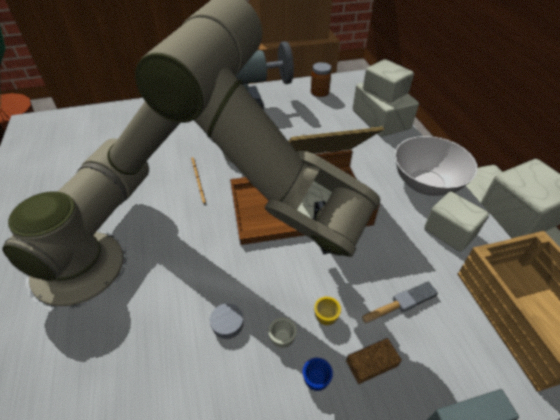

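Side view: the arm is to the right of the flap and the tool leans towards the board, hidden behind the wrist link at (335,205). The flap is untouched. Now going in under the flap's edge.

Emit:
{"fn": "send_rows", "kwargs": {
  "steps": [0, 0.023, -0.003, 0, 0, 0, 0, 0.023, -0.003, 0, 0, 0, 0, 0.023, -0.003, 0, 0, 0, 0, 0.023, -0.003, 0, 0, 0, 0, 0.023, -0.003, 0, 0, 0, 0, 0, -0.002, 0, 0, 0, 0, 0, -0.002, 0, 0, 0]
}}

```text
time_s: 3.45
eef_pos: [0.5959, -0.0839, 0.2001]
tcp_rot: [0.101, 2.975, 0.938]
force: [-0.5, -0.0, 0.1]
finger_gap: -0.001
```

Run:
```python
from h import *
s=observe();print(s['eef_pos'],s['force'])
cv2.imwrite('pics/wrist2.png',capture('wrist'))
a=capture('top');cv2.imwrite('pics/top2.png',cv2.resize(a[65:270,160:300],None,fx=2.9,fy=2.9,interpolation=2))
```

```text
[ 0.59592085 -0.08394416  0.20006089] [-0.49044236 -0.01947718  0.09304259]
```

View pics/wrist2.png

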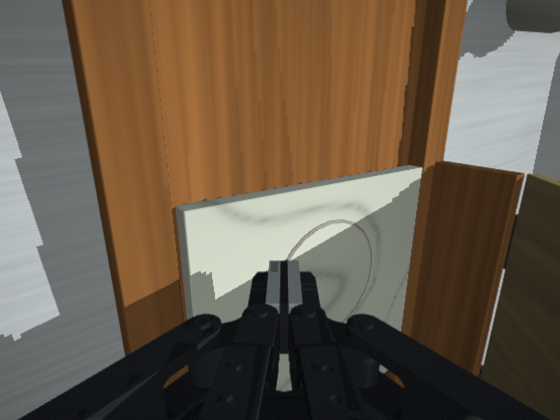

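View pics/top2.png

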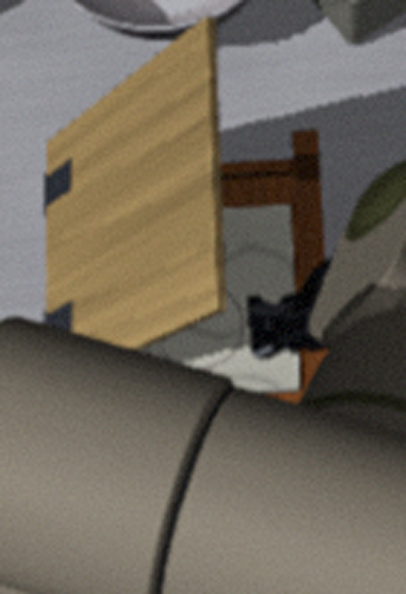

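The wrist view shows the closed fingertips (285,265) above the board, about 40 mm behind its front edge, and clear of the flap. I'll descend gently until contact.

Emit:
{"fn": "send_rows", "kwargs": {
  "steps": [0, 0, -0.005, 0, 0, 0, 0, 0, -0.005, 0, 0, 0, 0, 0, -0.004, 0, 0, 0, 0, 0, -0.003, 0, 0, 0, 0, 0, -0.002, 0, 0, 0, 0, 0, 0, 0, 0, 0]
}}

```text
time_s: 4.05
eef_pos: [0.596, -0.0849, 0.1801]
tcp_rot: [0.105, 2.975, 0.939]
force: [-0.2, -0.4, -0.1]
finger_gap: 0.001
```

Emit:
{"fn": "send_rows", "kwargs": {
  "steps": [0, 0, -0.001, 0, 0, 0, 0, 0, -0.001, 0, 0, 0, 0, 0, -0.001, 0, 0, 0, 0, 0, 0, 0, 0, 0]
}}

```text
time_s: 4.38
eef_pos: [0.596, -0.0847, 0.1776]
tcp_rot: [0.104, 2.974, 0.938]
force: [-1.0, 0.3, -0.1]
finger_gap: 0.001
```

Emit:
{"fn": "send_rows", "kwargs": {
  "steps": [0, 0, -0.001, 0, 0, 0, 0, 0, -0.001, 0, 0, 0, 0, 0, 0, 0, 0, 0]
}}

```text
time_s: 4.63
eef_pos: [0.5961, -0.0848, 0.1758]
tcp_rot: [0.104, 2.974, 0.938]
force: [0.0, -0.9, 1.6]
finger_gap: 0.003
```

Emit:
{"fn": "send_rows", "kwargs": {
  "steps": [0, 0, -0.001, 0, 0, 0, 0, 0, 0, 0, 0, 0]
}}

```text
time_s: 4.8
eef_pos: [0.5961, -0.0849, 0.1754]
tcp_rot: [0.103, 2.973, 0.939]
force: [-2.0, -0.7, 6.1]
finger_gap: -0.002
```

Emit:
{"fn": "send_rows", "kwargs": {
  "steps": [0, 0, -0.001, 0, 0, 0, 0, 0, 0, 0, 0, 0]
}}

```text
time_s: 4.97
eef_pos: [0.5963, -0.085, 0.1751]
tcp_rot: [0.103, 2.972, 0.939]
force: [-1.6, -1.6, 11.4]
finger_gap: -0.001
```

Press is 11 N. Dragging along -ex.

Emit:
{"fn": "send_rows", "kwargs": {
  "steps": [-0.004, 0.0003, 0, 0, 0, 0, -0.006, 0.0004, 0, 0, 0, 0, -0.008, 0.0006, 0, 0, 0, 0, -0.008, 0.0006, 0, 0, 0, 0]
}}

```text
time_s: 5.3
eef_pos: [0.5706, -0.0831, 0.1752]
tcp_rot: [0.103, 2.97, 0.937]
force: [3.4, -0.6, 10.2]
finger_gap: 0.001
```

Emit:
{"fn": "send_rows", "kwargs": {
  "steps": [-0.008, 0.0006, 0, 0, 0, 0, -0.008, 0.0006, 0, 0, 0, 0, -0.008, 0.0006, 0, 0, 0, 0, -0.008, 0.0006, 0, 0, 0, 0, -0.008, 0.0006, 0, 0, 0, 0, -0.008, 0.0006, 0, 0, 0, 0, -0.008, 0.0006, 0, 0, 0, 0, -0.008, 0.0006, 0, 0, 0, 0, -0.008, 0.0006, 0, 0, 0, 0]
}}

```text
time_s: 6.05
eef_pos: [0.4986, -0.0779, 0.1752]
tcp_rot: [0.104, 2.97, 0.936]
force: [2.7, -1.9, 11.8]
finger_gap: -0.0
```

Drawn out 98 mm, about 42 mm to go.

Emit:
{"fn": "send_rows", "kwargs": {
  "steps": [-0.008, 0.0006, 0, 0, 0, 0, -0.008, 0.0006, 0, 0, 0, 0, -0.008, 0.0006, 0, 0, 0, 0, -0.006, 0.0004, 0, 0, 0, 0, -0.004, 0.0003, 0, 0, 0, 0, -0.003, 0.0002, 0, 0, 0, 0, 0, 0, 0, 0, 0, 0]
}}

```text
time_s: 6.63
eef_pos: [0.4614, -0.0752, 0.175]
tcp_rot: [0.104, 2.971, 0.937]
force: [-1.2, -2.9, 15.3]
finger_gap: 0.001
```

Run:
```python
from h import *
s=observe();print(s['eef_pos'],s['force'])
cv2.imwrite('pics/wrist3.png',capture('wrist'))
```

```text
[ 0.46136098 -0.07524141  0.17502356] [-1.17949641 -2.9472305  15.26994787]
```

View pics/wrist3.png

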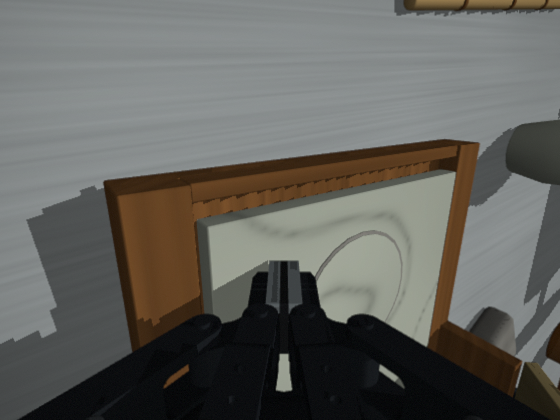

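A gap to the lip still shows in the wrist view, from the board edge at (205,225) to the lip at (195,200). Continuing until the stop pushes back.

Emit:
{"fn": "send_rows", "kwargs": {
  "steps": [-0.003, 0.0002, 0.0005, 0, 0, 0, -0.003, 0.0002, 0, 0, 0, 0, -0.003, 0.0002, 0, 0, 0, 0]
}}

```text
time_s: 6.93
eef_pos: [0.4529, -0.0747, 0.1753]
tcp_rot: [0.104, 2.97, 0.936]
force: [6.1, -0.0, 10.2]
finger_gap: 0.004
```

Emit:
{"fn": "send_rows", "kwargs": {
  "steps": [-0.003, 0.0002, 0, 0, 0, 0, -0.003, 0.0002, 0, 0, 0, 0, 0, 0, 0, 0, 0, 0]
}}

```text
time_s: 7.18
eef_pos: [0.4468, -0.0743, 0.1753]
tcp_rot: [0.105, 2.97, 0.936]
force: [4.8, -1.3, 10.1]
finger_gap: 0.001
```

Run:
```python
from h import *
s=observe();print(s['eef_pos'],s['force'])
cv2.imwrite('pics/wrist4.png',capture('wrist')[100:350,80:500])
```

```text
[ 0.44684924 -0.07427125  0.17529097] [ 4.82117645 -1.3092444  10.06275848]
```

View pics/wrist4.png

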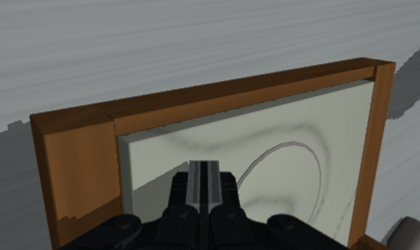

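Emit:
{"fn": "send_rows", "kwargs": {
  "steps": [-0.003, 0.0002, 0, 0, 0, 0, -0.003, 0.0002, 0, 0, 0, 0, 0, 0, 0, 0, 0, 0]
}}

```text
time_s: 7.48
eef_pos: [0.441, -0.0739, 0.1753]
tcp_rot: [0.105, 2.969, 0.935]
force: [3.7, -0.5, 9.6]
finger_gap: -0.003
```

Run:
```python
from h import *
s=observe();print(s['eef_pos'],s['force'])
cv2.imwrite('pics/wrist5.png',capture('wrist')[100:350,80:500])
```

```text
[ 0.44096167 -0.07391478  0.17527931] [ 3.70298999 -0.50753226  9.62852686]
```

View pics/wrist5.png

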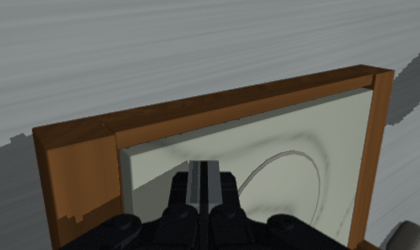

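The fingers now slip over the board while the lip blocks it, so the board is against the stop. Lifting, untilting and re-measuring.

Emit:
{"fn": "send_rows", "kwargs": {
  "steps": [0, 0, 0.02, 0, 0, 0, 0, -0.005, 0.03, 0, 0, 0, 0, 0, 0.035, -5.82, 0.41, 0, 0, 0, 0.035, -5.82, 0.41, 0, 0, 0, 0.035, -5.82, 0.41, 0, 0, 0, 0.035, -5.82, 0.41, 0, 0, 0, 0.035, -5.82, 0.41, 0, 0, 0, 0.035, -5.82, 0.41, 0, 0, 0, 0.035, 0, 0, 0, 0, 0, 0.02, 0, 0, 0, 0, 0, 0, 0, 0, 0]
}}

```text
time_s: 8.45
eef_pos: [0.4397, -0.078, 0.4935]
tcp_rot: [0.109, 3.132, -0.005]
force: [-1.4, -0.1, 0.1]
finger_gap: -0.001
```

Run:
```python
from h import *
s=observe();print(s['eef_pos'],s['tcp_rot'],s['force'],s['joints'])
cv2.imwrite('pics/wrist6.png',capture('wrist'))
cv2.imwrite('pics/side6.png',capture('side'))
cv2.imwrite('pics/top6.png',capture('top'))
```

```text
[ 0.43970613 -0.07796835  0.49347258] [ 0.10857109  3.13195386 -0.00523046] [-1.44673854 -0.08083663  0.08270409] [-4.41750118e-01  1.38966342e-01  1.37933862e+00  4.60687382e-06
  1.61484649e+00 -1.94324276e+00]
```

View pics/wrist6.png

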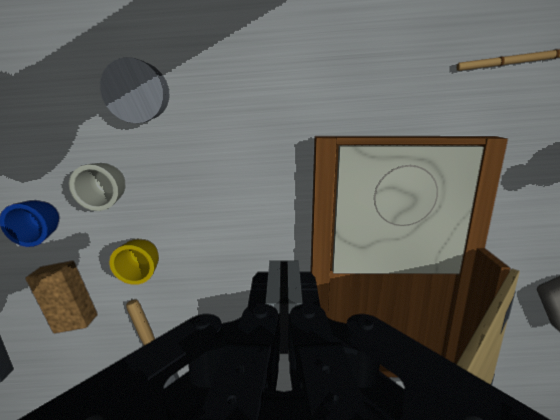

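View pics/side6.png

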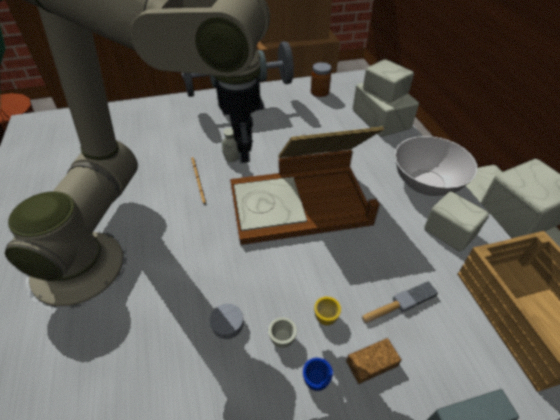

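View pics/top6.png

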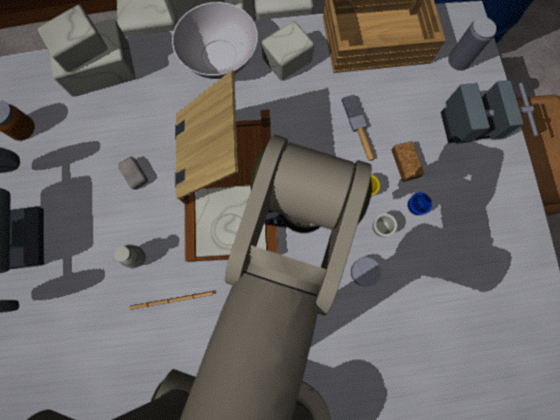

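Run:
```python
import cv2
a=cv2.imread('pics/wrist6.png');b=cv2.imread('pics/side6.png')
cv2.imwrite('pics/w6b.png',cv2.resize(a[125:285,300:510],None,fx=3.5,fy=3.5,interpolation=2))
cv2.imwrite('pics/s6b.png',cv2.resize(b[165:245,225:315],None,fx=7,fy=7,interpolation=2))
cv2.imwrite('pics/w6c.png',cv2.resize(a[150:225,55:135],None,fx=6,fy=6,interpolation=2))
```

```text
(no output)
```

View pics/w6b.png

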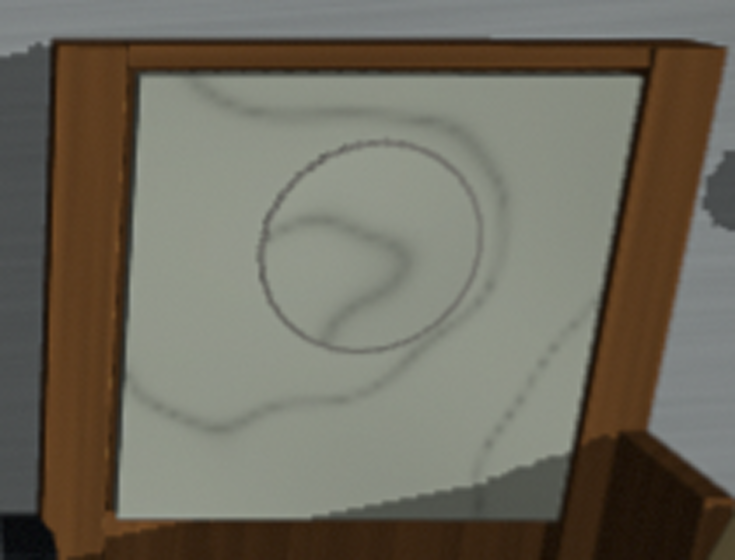

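View pics/s6b.png

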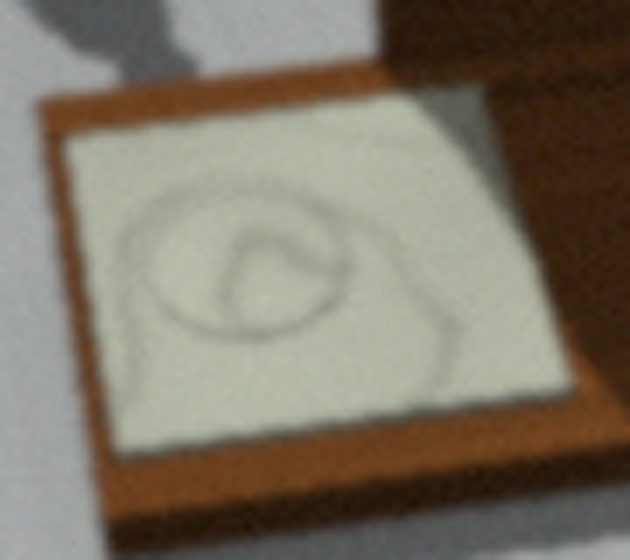

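View pics/w6c.png

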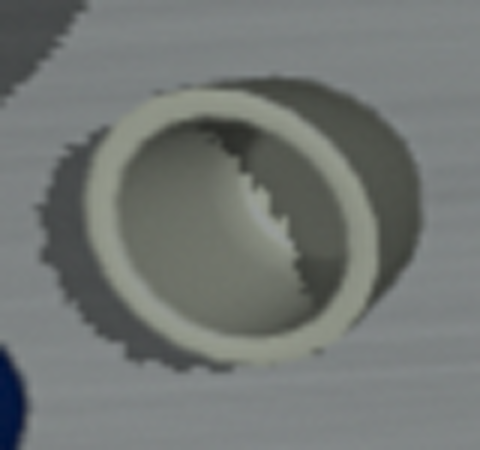

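Run:
```python
from h import *
cw,cs,ct=get_calibration('wrist'),get_calibration('side'),get_calibration('top')
w=lambda x,y:((x+.5)/3.5-.5+300,(y+.5)/3.5-.5+125)
s=lambda x,y:((x+.5)/7-.5+225,(y+.5)/7-.5+165)
wc=lambda x,y:((x+.5)/6-.5+55,(y+.5)/6-.5+150)
sb=lambda x,y:((x+.5)/5-.5+200,(y+.5)/5-.5+285)
tb=lambda x,y:((x+.5)/4.5-.5+330,(y+.5)/4.5-.5+165)
for k,a,b,z in [('circle',w(371,246),s(247,262),.03),('bFR',w(140,72),s(113,455),.03),('bFL',w(643,73),s(66,138),.03),('bBR',w(116,520),s(575,387),.03),('sFR',w(52,40),s(108,522),.027),('sFL',w(727,45),s(40,102),.027),('rim',wc(231,225),sb(411,229),.045)]:
    X,e=two('wrist',a,'side',b,cw,cs);print(k,X.round(4),round(e,4),onz('wrist',a,z,cw).round(4)[:2],onz('side',b,z,cs).round(4)[:2])
print(two('wrist',wc(231,225),'top',tb(249,266),cw,ct))
```

```text
circle [0.4954 0.0776 0.0292] 0.0086 [0.4907 0.076 ] [0.4995 0.0791]
bFR [ 0.4239 -0.0077  0.0278] 0.0059 [ 0.4206 -0.0083] [ 0.4266 -0.009 ]
bFL [0.4375 0.1703 0.0297] 0.0079 [0.4335 0.1691] [0.4414 0.1714]
bBR [ 0.6062 -0.0191  0.0244] 0.0083 [ 0.5984 -0.0211] [ 0.6085 -0.0209]
sFR [ 0.4133 -0.0383  0.0258] 0.011 [ 0.4076 -0.0387] [ 0.4187 -0.0385]
sFL [0.431  0.2023 0.0238] 0.0086 [0.4262 0.1992] [0.4349 0.2002]
rim [ 0.4533 -0.321   0.0391] 0.0061 [ 0.4489 -0.3175] [ 0.4556 -0.3233]
(array([ 0.45873008, -0.33094441,  0.02045667]), np.float64(0.009127826385311446))
```

The wrist view disagrees with the side view by about 9 mm in x. To decide which to trust, I'll project the kinematic tip into the views.

Run:
```python
from h import *
s=observe();r=R.from_rotvec(s['tcp_rot']).as_matrix();tip=s['eef_pos']+r[:,2]*.1734
print(s['eef_pos'],tip,s['tcp_rot'],s['dq'])
for n in ['wrist','side','top']: print(n,proj(n,[tip,tip+.011*r[:,0],tip-.011*r[:,0]]).round(1).tolist())
b=cv2.imread('pics/side6.png');cv2.imwrite('pics/s6t.png',cv2.resize(b[90:180,200:290],None,fx=6,fy=6,interpolation=2))
a=capture('wrist');cv2.imwrite('pics/w6t.png',cv2.resize(a[240:300,240:330],None,fx=7,fy=7,interpolation=2))
b=cv2.imread('pics/wrist6.png');print(np.abs(a.astype(int)-b).mean())
```

```text
[ 0.43993323 -0.0783326   0.48830868] [ 0.43970051 -0.07821952  0.31490887] [-1.09586981e-01 -3.13831570e+00 -9.49797617e-04] [-0.00123292  0.01191326  0.0164519   0.0006731   0.00012833 -0.00137471]
wrist [[285.5, 278.5], [285.6, 257.4], [285.5, 298.8]]
side [[243.4, 162.0], [238.0, 162.7], [248.8, 161.4]]
top [[298.4, 225.1], [298.8, 231.0], [298.0, 219.3]]
5.987729591836735
```

View pics/s6t.png

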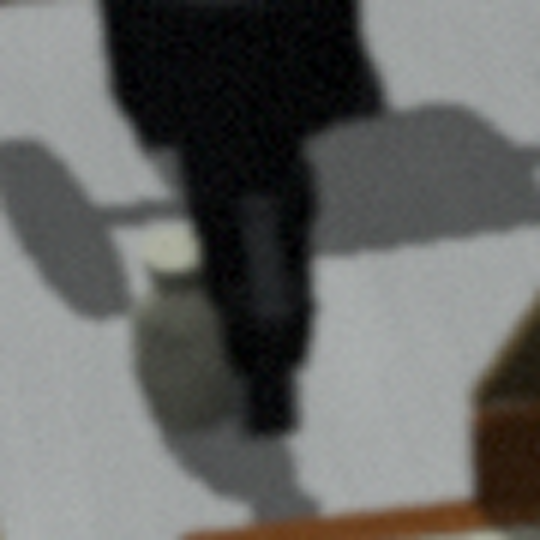

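View pics/w6t.png

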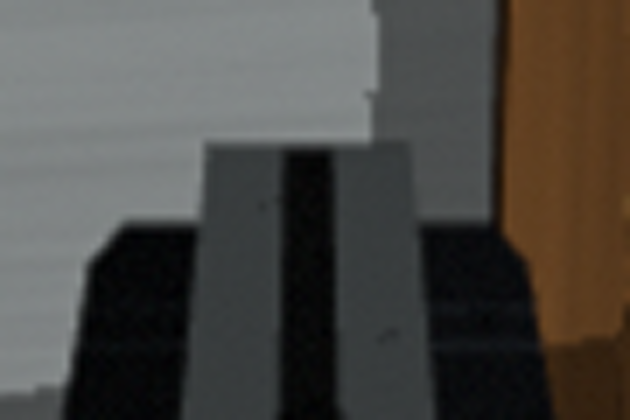

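The arm was still settling in that picture: TCP z went from 0.4935 to 0.488. The side view of the tip matches kinematics to 1 px. Retaking the wrist measurement now that it is settled.

Run:
```python
from h import *
cw=get_calibration('wrist');a=capture('wrist');cv2.imwrite('pics/wrist7.png',a);np.save('cw7.npy',cw,allow_pickle=True)
x=np.hstack([cv2.resize(a[140:230,50:140],(400,400),interpolation=2),cv2.resize(a[140:230,360:450],(400,400),interpolation=2)]);cv2.imwrite('pics/w7.png',x)
```

View pics/w7.png

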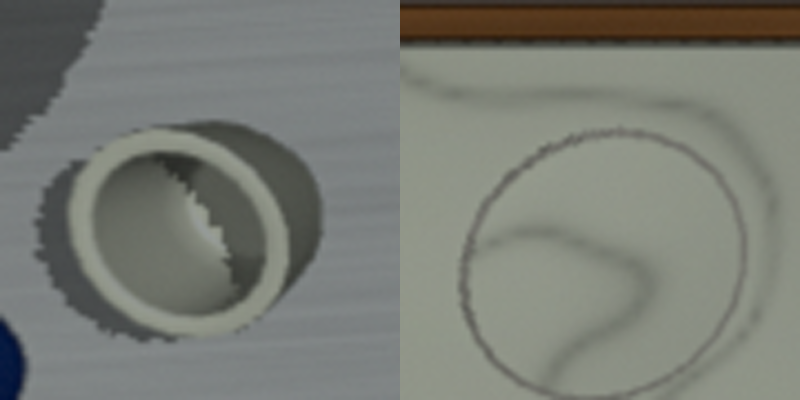

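View pics/wrist7.png

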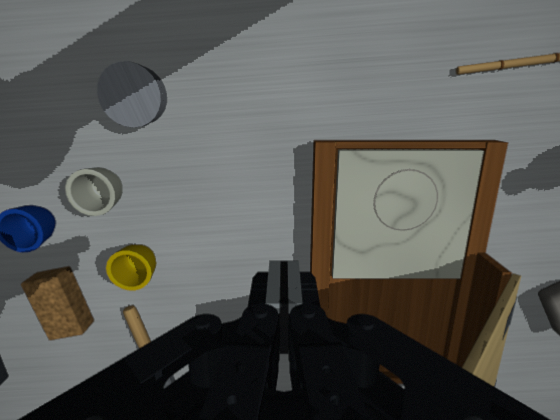

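Run:
```python
from h import *
cw=np.load('cw7.npy',allow_pickle=True).item();cs,ct=get_calibration('side'),get_calibration('top')
f=90/400
rim=((179.5+.5)*f-.5+50,(231.5+.5)*f-.5+140);cir=((203+.5)*f-.5+360,(264+.5)*f-.5+140)
s=lambda x,y:((x+.5)/7-.5+225,(y+.5)/7-.5+165)
sb=lambda x,y:((x+.5)/5-.5+200,(y+.5)/5-.5+285)
tb=lambda x,y:((x+.5)/4.5-.5+330,(y+.5)/4.5-.5+165)
print('rim',two('wrist',rim,'side',sb(411,229),cw,cs),two('wrist',rim,'top',tb(249,266),cw,ct),onz('wrist',rim,.045,cw))
print('circle',two('wrist',cir,'side',s(247,262),cw,cs),onz('wrist',cir,.03,cw))
for k,p in [('standFR',(314,142)),('standFL',(507,143)),('boardFR',(335,150)),('boardFL',(484,150)),('boardBR',(330,279)),('boardBL',(464,279))]: print(k,onz('wrist',p,.028,cw).round(4))
```

```text
rim (array([ 0.45499318, -0.32294767,  0.04403911]), np.float64(0.0014174687306035762)) (array([ 0.45770357, -0.3243629 ,  0.04050487]), np.float64(0.005409708415782949)) [ 0.45404684 -0.32235772  0.045     ]
circle (array([0.49706464, 0.07558451, 0.03247031]), np.float64(0.003995987843248879)) [0.4958067  0.07579795 0.03      ]
standFR [ 0.4144 -0.0396  0.028 ]
standFL [0.4324 0.199  0.028 ]
boardFR [ 0.4261 -0.0138  0.028 ]
boardFL [0.4391 0.1717 0.028 ]
boardBR [ 0.6079 -0.025   0.028 ]
boardBL [0.621  0.1642 0.028 ]
```

Settled wrist, side and top views agree: bowl rim centre (0.4555, -0.323, 0.044), circle centre (0.4965, 0.0765, 0.031), board out. Now moving above the flap's free edge.

Emit:
{"fn": "send_rows", "kwargs": {
  "steps": [0.0322, 0.025, 0, 0, 0, 0, 0.0322, 0.025, 0, 0, 0, 0, 0.0322, 0.025, 0, 0, 0, 0, 0.0322, 0.025, 0, 0, 0, 0, 0.0322, 0.025, 0, 0, 0, 0, 0, 0, 0, 0, 0, 0, 0, 0, 0, 0, 0, 0, 0, 0, 0, 0, 0, 0]
}}

```text
time_s: 9.37
eef_pos: [0.6011, 0.0464, 0.4881]
tcp_rot: [-0.109, -3.137, 0.0]
force: [-0.6, -0.3, -0.2]
finger_gap: -0.002
```

Run:
```python
from h import *
s=observe();r=R.from_rotvec(s['tcp_rot']).as_matrix();print(s['eef_pos'],s['eef_pos']+r[:,2]*.1734,s['joints'])
a=capture('side')[60:260,180:400];b=capture('wrist')
cv2.imwrite('pics/s8.png',cv2.resize(a,None,fx=2.5,fy=2.5));cv2.imwrite('pics/w8.png',b)
```

```text
[0.60105578 0.04642975 0.48814312] [0.60066613 0.0464363  0.31474356] [-1.19037840e-01  4.39472056e-01  9.66154969e-01 -2.32598907e-04
  1.73820134e+00 -1.62014253e+00]
```

View pics/s8.png

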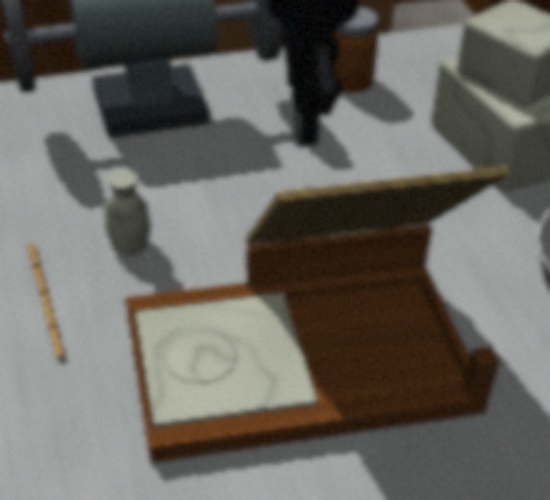

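View pics/w8.png

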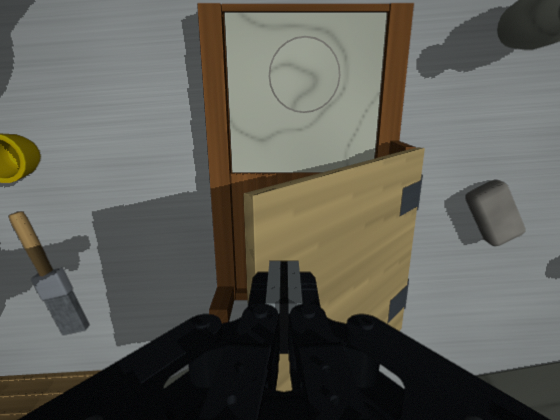

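The wrist view shows the tip (285,265) inside the flap's free edge (248,200), about 20 mm from it. Descending to contact.

Emit:
{"fn": "send_rows", "kwargs": {
  "steps": [0, -0.003, -0.01, 0, 0, 0, 0, 0, -0.01, 0, 0, 0, 0, 0, -0.01, 0, 0, 0, 0, 0, -0.005, 0, 0, 0, 0, 0, -0.003, 0, 0, 0, 0, 0, 0, 0, 0, 0]
}}

```text
time_s: 9.97
eef_pos: [0.6007, 0.0432, 0.4513]
tcp_rot: [-0.111, -3.139, -0.0]
force: [0.1, -0.3, 0.3]
finger_gap: 0.0
```

Emit:
{"fn": "send_rows", "kwargs": {
  "steps": [0, -0.002, -0.006, 0, 0, 0, -0.0003, -0.004, -0.006, 0, 0, 0, -0.0004, -0.005, -0.006, 0, 0, 0, -0.0004, -0.005, -0.006, 0, 0, 0]
}}

```text
time_s: 10.3
eef_pos: [0.5999, 0.0271, 0.4269]
tcp_rot: [0.11, 3.139, -0.0]
force: [0.2, -0.1, 1.5]
finger_gap: 0.004
```

Contact at 1.5 N. Following the arc.

Emit:
{"fn": "send_rows", "kwargs": {
  "steps": [-0.0005, -0.0078, -0.0082, 0, 0, 0, -0.0005, -0.0078, -0.0082, 0, 0, 0, -0.0005, -0.0074, -0.0096, 0, 0, 0, -0.0005, -0.0074, -0.0096, 0, 0, 0, -0.0004, -0.0064, -0.0103, 0, 0, 0, -0.0004, -0.0064, -0.0103, 0, 0, 0]
}}

```text
time_s: 10.8
eef_pos: [0.597, -0.0164, 0.3697]
tcp_rot: [-0.11, -3.139, -0.0]
force: [0.6, 1.5, 0.7]
finger_gap: 0.002
```

Run:
```python
from h import *
a=capture('side')[60:260,180:400]
cv2.imwrite('pics/s9.png',cv2.resize(a,None,fx=2.5,fy=2.5))
```

```text
(no output)
```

View pics/s9.png

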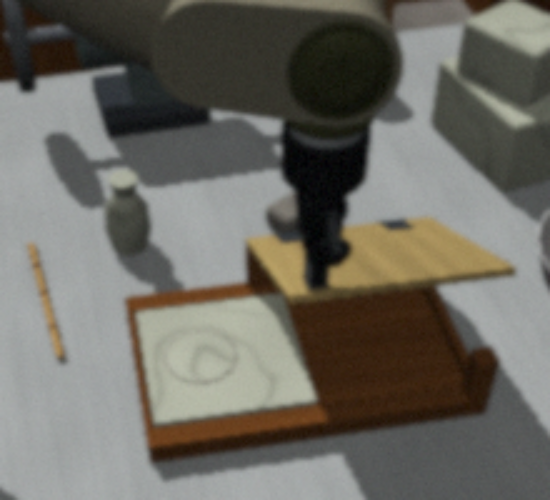

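Side view: the flap is coming down and the tip (315,283) is near its free edge. Continuing the arc.

Emit:
{"fn": "send_rows", "kwargs": {
  "steps": [-0.0004, -0.0053, -0.011, 0, 0, 0, -0.0004, -0.0053, -0.011, 0, 0, 0, -0.0003, -0.0041, -0.0114, 0, 0, 0, -0.0003, -0.0041, -0.0114, 0, 0, 0, -0.0002, -0.0025, -0.0118, 0, 0, 0, -0.0002, -0.0025, -0.0118, 0, 0, 0]
}}

```text
time_s: 11.35
eef_pos: [0.5953, -0.04, 0.3019]
tcp_rot: [0.11, 3.14, -0.001]
force: [1.2, -0.2, 1.3]
finger_gap: 0.0
```

Emit:
{"fn": "send_rows", "kwargs": {
  "steps": [0, -0.001, -0.009, 0, 0, 0, 0, -0.001, -0.008, 0, 0, 0, 0, 0, -0.007, 0, 0, 0, 0, 0, -0.004, 0, 0, 0, 0, 0, -0.002, 0, 0, 0, 0, 0, -0.002, 0, 0, 0, 0, 0, 0, 0, 0, 0]
}}

```text
time_s: 11.93
eef_pos: [0.5954, -0.0412, 0.2705]
tcp_rot: [-0.109, -3.14, -0.0]
force: [-0.6, 0.7, 0.6]
finger_gap: -0.003
```

Emit:
{"fn": "send_rows", "kwargs": {
  "steps": [0, 0, -0.002, 0, 0, 0, 0, 0, -0.001, 0, 0, 0, 0, 0, -0.001, 0, 0, 0, 0, 0, 0, 0, 0, 0]
}}

```text
time_s: 12.27
eef_pos: [0.5954, -0.0413, 0.2679]
tcp_rot: [0.109, 3.138, -0.001]
force: [-3.4, 0.6, 9.7]
finger_gap: 0.0
```

The flap is at its stop: tip at 0.0945 m, 9.7 N. Lifting off and moving over the bowl while the gripper opens.

Emit:
{"fn": "send_rows", "kwargs": {
  "steps": [0, 0, 0.02, 0, 0, 0, 0, 0, 0.04, 0, 0, 0, 0, 0, 0.04, 0, 0, 0, -0.0175, -0.0353, 0, 0, 0, 0, -0.0175, -0.0353, 0, 0, 0, 0, -0.0175, -0.0353, 0, 0, 0, 0, -0.0175, -0.0353, 0, 0, 0, 0, -0.0175, -0.0353, 0, 0, 0, 0, -0.0175, -0.0353, 0, 0, 0, 0, -0.0175, -0.0353, 0, 0, 0, 0, -0.0175, -0.0353, 0, 0, 0, 0, 0, 0, 0, 0, 0, 0, 0, 0, 0, 0, 0, 0, 0, 0, 0, 0, 0, 0],
  "grip": 1
}}

```text
time_s: 13.43
eef_pos: [0.4554, -0.3234, 0.3666]
tcp_rot: [0.11, 3.14, 0.001]
force: [-1.1, 0.9, -0.1]
finger_gap: 0.997
```

Run:
```python
from h import *
s=observe();r=R.from_rotvec(s['tcp_rot']).as_matrix();print(s['eef_pos'],s['finger_gap'],s['joints'],r[:,1])
print('grasp px at z=.03/.045',proj('wrist',[[.4555,-.323,.045]]))
cv2.imwrite('pics/w10.png',capture('wrist'));cv2.imwrite('pics/t10.png',capture('top'))
cv2.imwrite('pics/s10.png',capture('side'))
```

```text
[ 0.45543802 -0.32343319  0.3665718 ] 0.9973140885007147 [-8.29503392e-01  4.25541348e-01  1.33903989e+00  4.07148768e-04
  1.37733308e+00 -2.33035096e+00] [6.99698603e-02 9.97548975e-01 5.11222271e-04]
grasp px at z=.03/.045 [[285.165135   193.33402834]]
```

View pics/w10.png

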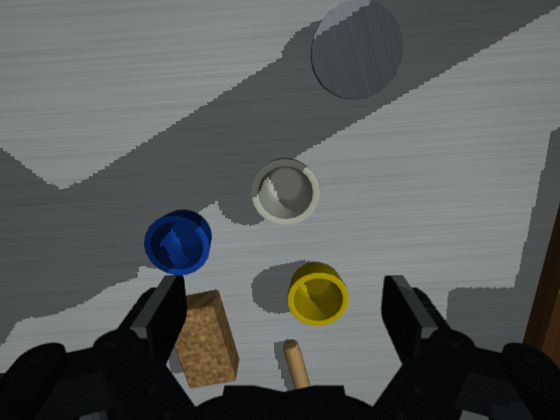

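View pics/s10.png

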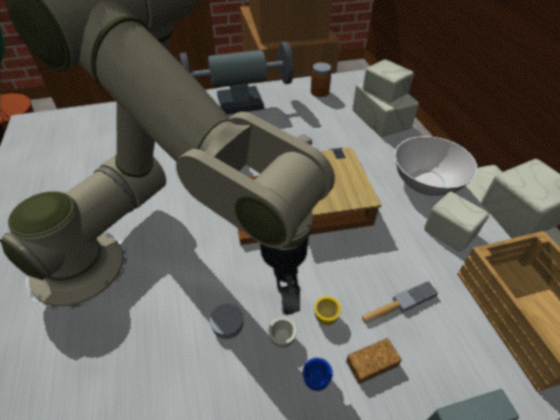

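View pics/t10.png

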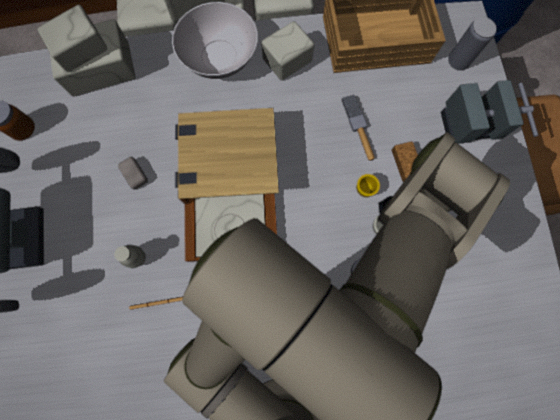

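Side and top views: the flap is shut and level, the board is still out, and the bowl sits centred under the gripper (wrist px (285,191), predicted (285,193)). This is the white bowl with the small foot; the vase is away on the left. Descending.

Emit:
{"fn": "send_rows", "kwargs": {
  "steps": [0, 0, -0.03, 0, 0, 0, 0, 0, -0.03, 0, 0, 0, 0, 0, -0.03, 0, 0, 0, 0, 0, -0.03, 0, 0, 0, 0, 0, -0.025, 0, 0, 0, 0, 0, -0.018, 0, 0, 0, 0, 0, 0, 0, 0, 0, 0, 0, 0, 0, 0, 0]
}}

```text
time_s: 14.25
eef_pos: [0.4559, -0.3231, 0.2036]
tcp_rot: [-0.108, -3.139, -0.001]
force: [0.4, 0.1, 0.3]
finger_gap: 0.999
```

Run:
```python
from h import *
s=observe();print(s['eef_pos'],s['force'])
cv2.imwrite('pics/w11.png',capture('wrist'))
```

```text
[ 0.45589903 -0.32311501  0.20357085] [0.40696722 0.13976883 0.33504245]
```

View pics/w11.png

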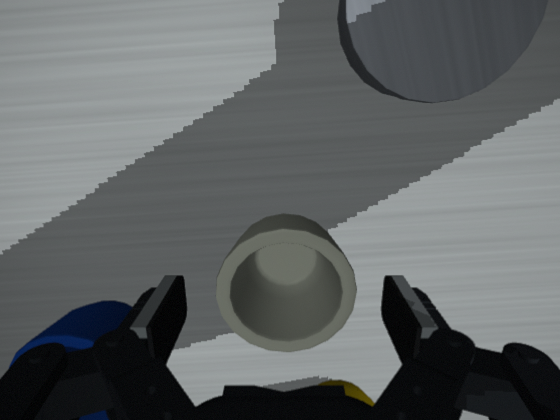

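Run:
```python
from h import *
s=observe();r=R.from_rotvec(s['tcp_rot']).as_matrix();p=s['eef_pos']
print(proj('wrist',[[p[0],p[1],.045]]), onz('wrist',(286,291),.045))
```

```text
[[286.03597335 294.45302404]] [ 0.45427274 -0.32330914  0.045     ]
```

Emit:
{"fn": "send_rows", "kwargs": {
  "steps": [0, 0, -0.012, 0, 0, 0, 0, 0, -0.008, 0, 0, 0, 0, 0, -0.002, 0, 0, 0, 0, 0, 0, 0, 0, 0]
}}

```text
time_s: 14.63
eef_pos: [0.4554, -0.3237, 0.1819]
tcp_rot: [0.109, 3.14, -0.0]
force: [-0.7, 0.7, 1.2]
finger_gap: 0.999
```

Emit:
{"fn": "send_rows", "kwargs": {
  "steps": [0, 0, 0, 0, 0, 0, 0, 0, 0, 0, 0, 0, 0, 0, 0, 0, 0, 0, 0, 0, 0, 0, 0, 0, 0, 0, 0, 0, 0, 0, 0, 0, 0, 0, 0, 0],
  "grip": 0,
  "squeeze": 30
}}

```text
time_s: 15.13
eef_pos: [0.4555, -0.3237, 0.1826]
tcp_rot: [0.11, 3.139, -0.001]
force: [-1.3, 2.2, 5.9]
finger_gap: 0.695
```

The gap is 0.695, or 59 mm, which matches the bowl wall at about 33 mm height. Lifting a little and checking.

Emit:
{"fn": "send_rows", "kwargs": {
  "steps": [0, 0, 0.005, 0, 0, 0, 0, 0, 0.015, 0, 0, 0, 0, 0, 0.02, 0, 0, 0, 0, 0, 0.02, 0, 0, 0, 0, 0, 0, 0, 0, 0, 0, 0, 0, 0, 0, 0]
}}

```text
time_s: 15.63
eef_pos: [0.4553, -0.3237, 0.2422]
tcp_rot: [0.11, 3.139, -0.002]
force: [-0.6, 0.5, -2.4]
finger_gap: 0.691
```

Run:
```python
from h import *
s=observe();print(s['eef_pos'],s['force'],s['finger_gap'])
cv2.imwrite('pics/w12.png',capture('wrist'))
a=capture('side');cv2.imwrite('pics/s12.png',cv2.resize(a[230:390,200:360],None,fx=3.7,fy=3.7,interpolation=2))
```

```text
[ 0.45530964 -0.32372103  0.24216703] [-0.60378227  0.53129679 -2.40700108] 0.691111775267329
```

View pics/w12.png

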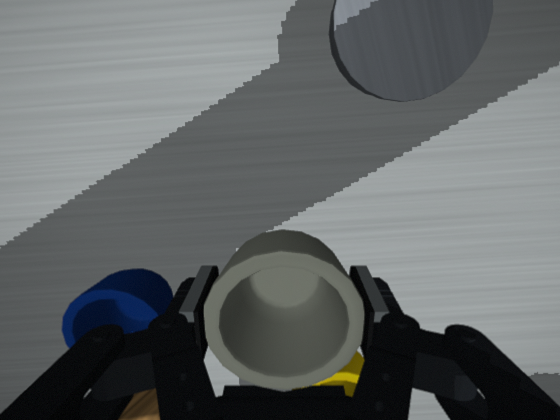

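View pics/s12.png

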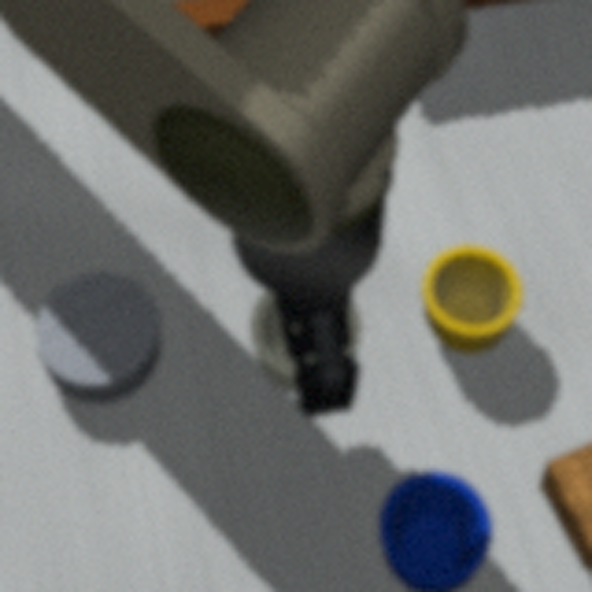

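Run:
```python
from h import *
s=observe();r=R.from_rotvec(s['tcp_rot']).as_matrix();p=s['eef_pos']
for d in (.125,.13,.1375,.145):
    c=p+r[:,2]*d
    print(d,proj('wrist',[c,c+.031*r[:,0],c-.031*r[:,0],c+.031*r[:,1],c-.031*r[:,1]]).round(0).tolist())
```

```text
0.125 [[286.0, 352.0], [286.0, 269.0], [286.0, 421.0], [378.0, 352.0], [194.0, 352.0]]
0.13 [[286.0, 341.0], [286.0, 262.0], [286.0, 409.0], [375.0, 342.0], [198.0, 341.0]]
0.1375 [[286.0, 328.0], [286.0, 252.0], [286.0, 393.0], [370.0, 328.0], [202.0, 328.0]]
0.145 [[286.0, 315.0], [286.0, 243.0], [286.0, 378.0], [365.0, 315.0], [207.0, 315.0]]
```

The bowl is held upright and didn't slip. Lifting and carrying it over to the circle.

Emit:
{"fn": "send_rows", "kwargs": {
  "steps": [0, 0, 0.025, 0, 0, 0, 0, 0.01, 0.025, 0, 0, 0, 0.0035, 0.025, 0, 0, 0, 0, 0.0035, 0.03, 0, 0, 0, 0, 0.0035, 0.035, 0, 0, 0, 0, 0.0035, 0.035, 0, 0, 0, 0, 0.0035, 0.035, 0, 0, 0, 0, 0.0035, 0.035, 0, 0, 0, 0, 0.0035, 0.035, 0, 0, 0, 0, 0.0035, 0.035, 0, 0, 0, 0, 0.0035, 0.035, 0, 0, 0, 0, 0.0035, 0.035, 0, 0, 0, 0, 0.0035, 0.03, 0, 0, 0, 0, 0.0035, 0.025, 0, 0, 0, 0, 0, 0, 0, 0, 0, 0, 0, 0, 0, 0, 0, 0, 0, 0, 0, 0, 0, 0]
}}

```text
time_s: 17.15
eef_pos: [0.4973, 0.0759, 0.2908]
tcp_rot: [-0.109, -3.138, 0.0]
force: [-0.3, 0.2, -2.3]
finger_gap: 0.694
```

Run:
```python
from h import *
s=observe();print(s['eef_pos'],s['tcp_rot'],s['force'],s['finger_gap'])
print(proj('wrist',[[.4965,.0765,.03]]))
cv2.imwrite('pics/w13.png',capture('wrist'))
a=capture('side');cv2.imwrite('pics/s13.png',cv2.resize(a[110:270,200:400],None,fx=3.5,fy=3.5,interpolation=2))
```

```text
[0.49728227 0.0759436  0.29075415] [-1.09384351e-01 -3.13788433e+00  2.93773348e-04] [-0.32489278  0.19456567 -2.28361327] 0.6941362184256217
[[285.81607    215.94881764]]
```

View pics/w13.png

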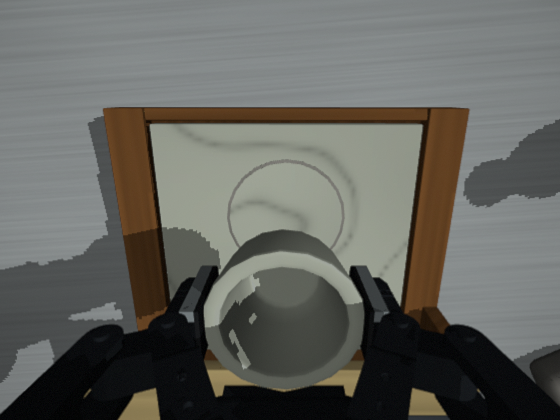

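View pics/s13.png

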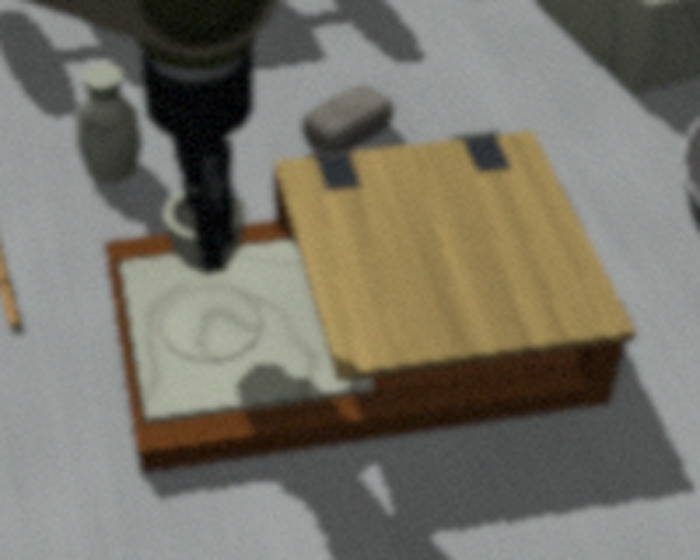

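The circle centre in the wrist view is (286,215), against (286,216) predicted. The flap is shut. Lowering, with slow steps near the board.

Emit:
{"fn": "send_rows", "kwargs": {
  "steps": [0, 0, -0.015, 0, 0, 0, 0, 0, -0.02, 0, 0, 0, 0, 0, -0.017, 0, 0, 0, 0, 0, -0.01, 0, 0, 0, 0, 0, -0.006, 0, 0, 0, 0, 0, -0.003, 0, 0, 0, 0, 0, -0.002, 0, 0, 0, 0, 0, 0, 0, 0, 0]
}}

```text
time_s: 17.92
eef_pos: [0.4975, 0.0759, 0.2188]
tcp_rot: [0.11, 3.139, -0.0]
force: [0.2, 0.5, -1.5]
finger_gap: 0.689
```

Emit:
{"fn": "send_rows", "kwargs": {
  "steps": [0, 0, -0.001, 0, 0, 0, 0, 0, -0.001, 0, 0, 0, 0, 0, -0.001, 0, 0, 0, 0, 0, -0.001, 0, 0, 0, 0, 0, 0, 0, 0, 0]
}}

```text
time_s: 18.33
eef_pos: [0.4973, 0.0763, 0.2146]
tcp_rot: [-0.11, -3.14, -0.0]
force: [-0.5, -0.0, -1.9]
finger_gap: 0.691
```

Emit:
{"fn": "send_rows", "kwargs": {
  "steps": [0, 0, -0.001, 0, 0, 0, 0, 0, -0.001, 0, 0, 0, 0, 0, 0, 0, 0, 0]
}}

```text
time_s: 18.58
eef_pos: [0.4974, 0.0763, 0.2127]
tcp_rot: [0.11, 3.139, -0.0]
force: [0.2, 0.2, -0.9]
finger_gap: 0.69
```

Emit:
{"fn": "send_rows", "kwargs": {
  "steps": [0, 0, -0.001, 0, 0, 0, 0, 0, 0, 0, 0, 0]
}}

```text
time_s: 18.75
eef_pos: [0.4977, 0.0763, 0.2126]
tcp_rot: [0.109, 3.138, -0.0]
force: [-0.8, 0.8, 7.4]
finger_gap: 0.695
```

The bowl is down, with 7 N. Easing off slightly and opening gently.

Emit:
{"fn": "send_rows", "kwargs": {
  "steps": [0, 0, 0.0005, 0, 0, 0, 0, 0, 0, 0, 0, 0, 0, 0, 0, 0, 0, 0],
  "grip": 0.75
}}

```text
time_s: 19.0
eef_pos: [0.4974, 0.0762, 0.2121]
tcp_rot: [0.11, 3.14, -0.0]
force: [0.1, -0.7, 0.4]
finger_gap: 0.749
```

Emit:
{"fn": "send_rows", "kwargs": {
  "steps": [0, 0, 0, 0, 0, 0, 0, 0, 0, 0, 0, 0, 0, 0, 0, 0, 0, 0, 0, 0, 0, 0, 0, 0],
  "grip": 1
}}

```text
time_s: 19.33
eef_pos: [0.4974, 0.0762, 0.2121]
tcp_rot: [-0.11, -3.14, 0.0]
force: [0.7, 0.2, -0.8]
finger_gap: 1.005
```

Run:
```python
from h import *
s=observe();print(s['eef_pos'],s['force'],s['finger_gap'])
cv2.imwrite('pics/w14.png',capture('wrist'))
```

```text
[0.49736711 0.07621182 0.21206346] [ 0.71499681  0.19817126 -0.76267542] 1.0049485810089127
```

View pics/w14.png

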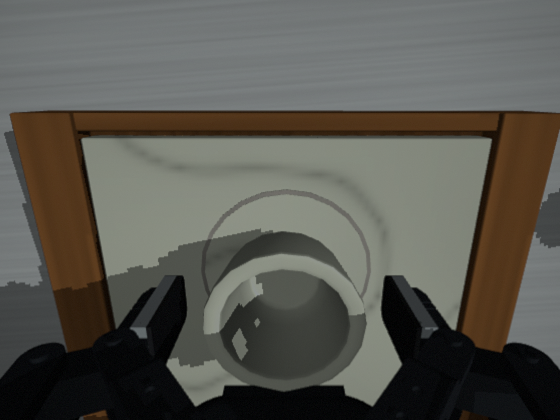

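The bowl is released and stands on the board inside the circle. Going straight up, then off to the left so both fixed cameras have a clear view.

Emit:
{"fn": "send_rows", "kwargs": {
  "steps": [0, 0, 0.01, 0, 0, 0, 0, 0, 0.02, 0, 0, 0, 0, 0, 0.03, 0, 0, 0, 0, 0, 0.035, 0, 0, 0, 0, 0, 0.035, 0, 0, 0, 0, 0, 0.035, 0, 0, 0, 0, 0, 0.035, 0, 0, 0, -0.02, 0, 0.01, 0, 0, 0, -0.02, 0, 0, 0, 0, 0, -0.02, -0.03, 0, 0, 0, 0, -0.02, -0.035, 0, 0, 0, 0, -0.01, -0.035, 0, 0, 0, 0, 0, -0.035, 0, 0, 0, 0, 0, -0.035, 0, 0, 0, 0, 0, -0.035, 0, 0, 0, 0, 0, -0.03, 0, 0, 0, 0, 0, 0, 0, 0, 0, 0, 0, 0, 0, 0, 0, 0, 0, 0, 0, 0, 0, 0]
}}

```text
time_s: 20.97
eef_pos: [0.4072, -0.1584, 0.422]
tcp_rot: [-0.11, -3.139, -0.001]
force: [-0.3, 0.1, 0.2]
finger_gap: 0.998
```

Run:
```python
from h import *
s=observe();print(s['time_s'],s['eef_pos'],s['force'],s['dq'])
np.save('cw15.npy',get_calibration('wrist'),allow_pickle=True)
cv2.imwrite('pics/w15.png',capture('wrist'))
a=capture('side');cv2.imwrite('pics/s15f.png',a);cv2.imwrite('pics/s15.png',cv2.resize(a[110:270,200:400],None,fx=3.5,fy=3.5,interpolation=2))
a=capture('top');cv2.imwrite('pics/t15f.png',a);cv2.imwrite('pics/t15.png',cv2.resize(a[90:280,150:310],None,fx=3,fy=3,interpolation=2))
```

```text
20.9667 [ 0.40721945 -0.15839624  0.42200092] [-0.25734576  0.12546053  0.2233233 ] [ 2.22620185e-02 -1.02209188e-02  4.04268714e-03 -2.20130677e-03
  9.54825683e-05 -9.92914449e-04]
```

View pics/s15.png

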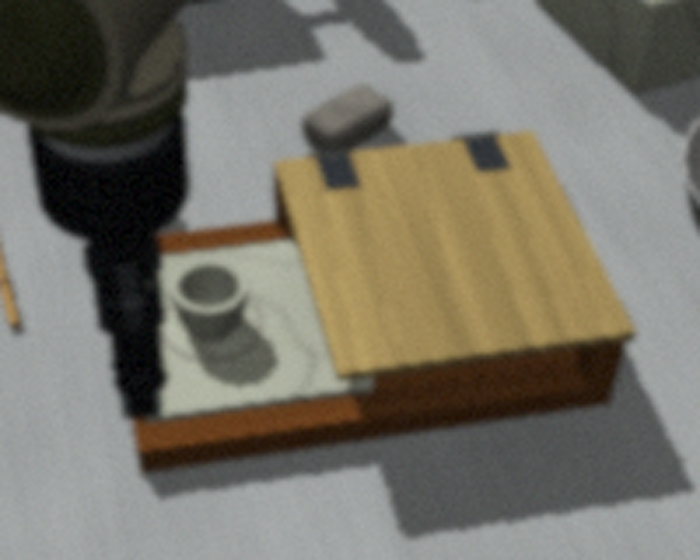

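View pics/t15.png

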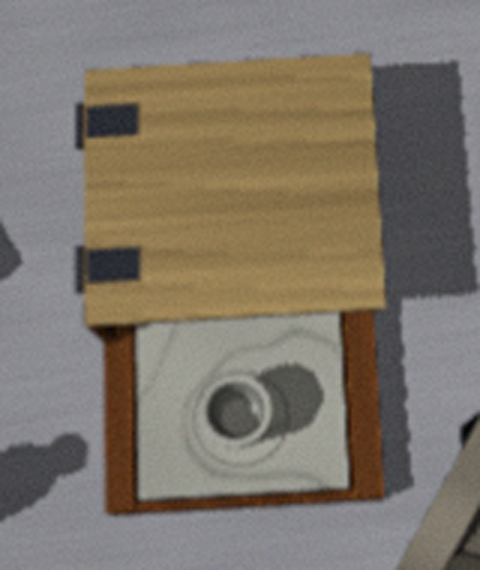

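View pics/w15.png

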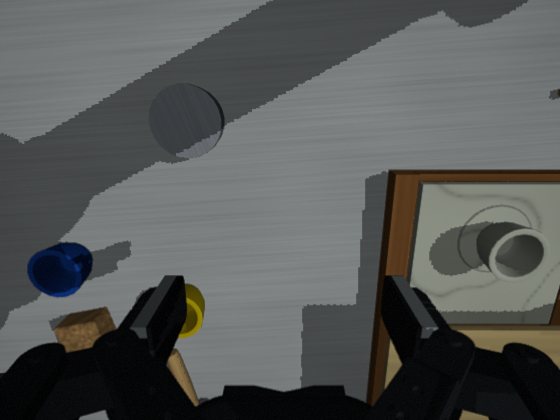

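View pics/s15f.png

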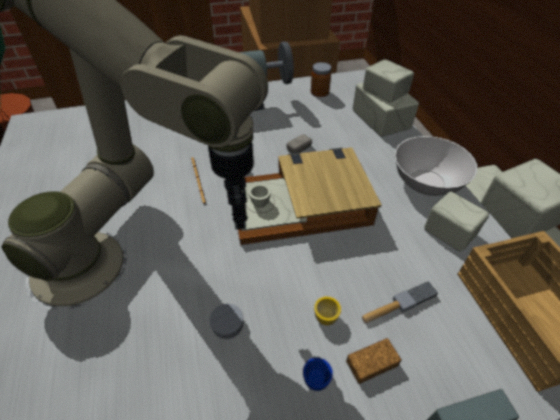

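Run:
```python
from h import *
ct,cs=get_calibration('top'),get_calibration('side')
t=lambda x,y:((x+.5)/3-.5+150,(y+.5)/3-.5+90)
s=lambda x,y:((x+.5)/3.5-.5+200,(y+.5)/3.5-.5+110)
print('rim',two('top',t(238,411),'side',s(210,288),ct,cs))
print('rim top',onz('top',t(238,411),.075,ct),'side',onz('side',s(210,288),.075,cs))
print('circle left/bottom',onz('top',t(187,430),.03,ct),onz('top',t(236,482),.03,ct))
print('boardFR/FL, standFR/FL',[onz('top',t(*p),z,ct).round(4)[:2].tolist() for p,z in [((349,488),.03),((138,499),.03),((382,497),.027),((107,513),.027)]])
print('flap edge F/R z(two views)',two('top',t(384,305),'side',s(345,375),ct,cs),two('top',t(370,54),'side',s(632,332),ct,cs))
a=cv2.imread('pics/top0.png');b=cv2.imread('pics/t15f.png')
```

```text
rim (array([0.49897111, 0.07378905, 0.07486971]), np.float64(0.0007011932011500618))
rim top [0.49858981 0.07377248 0.075     ] side [0.49930273 0.07371862 0.075     ]
circle left/bottom [0.49618614 0.12390803 0.03      ] [0.4459528  0.08654193 0.03      ]
boardFR/FL, standFR/FL [[0.4284, -0.0088], [0.4422, 0.1714], [0.4174, -0.0358], [0.4339, 0.1996]]
flap edge F/R z(two views) (array([ 0.56962845, -0.05716854,  0.09124382]), np.float64(0.002208604396504293)) (array([ 0.79128232, -0.07408924,  0.09616575]), np.float64(0.0027412343048430193))
```

All checks hold: rim centre (0.499, 0.074, 0.0749), so the bowl stands upright on the 30 mm board, 3–5 mm from the circle centre. The board front is 11 mm behind the stand front, which is the lip stop. The flap's free edge is at 0.091–0.096 m, which is shut. Handing in.

Run:
```python
from station import *
print(close_job())
```

```text
the job is handed in; nothing more can be done
None
```

The job is done and handed in at about 21 s. I drew the board out against the front lip, pushed the flap shut, and stood the white bowl inside the scribed circle. `close_job` gives no verdict, so these are my own last measurements:

- **Board:** its front edge is 11 mm behind the stand's front, about 0.159 m out. While I was dragging, the fingers slipped over the board once it met the lip.
- **Flap:** its free edge is at 0.091–0.096 m, against 0.0945 m when fully shut.
- **Bowl:** the rim is at 0.0749 m, as expected for a bowl standing upright on the 30 mm board. Its centre is 3–5 mm from the circle centre, and it was set down with about 7 N.
- **Other things:** the vase, the other bystanders and the coloured look-alikes showed no visible movement in the pictures. I compared these by eye and did not measure them. The arm ended clear of everything.

**Checks that disagreed:**
- One wrist picture, taken while the arm was still settling, put points about 9 mm off in x. I retook it settled, and it then matched the side view to about 4 mm.
- Estimates of the stand's position differed by about 5 mm between views.
- I estimated the board's starting position as about 0.02 m out, but about 10 mm more drag was needed to reach the stop. The estimate may have been high, or the fingers slipped on the way.

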